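# Hook the bridge template into the luthier's jig

### The arm

A 6-joint arm with a two-finger parallel gripper is mounted at the origin on the work surface. World frame = base frame: x ahead of the robot, y to its left, z up, the work surface at z = 0. Lengths are in m, angles in rad, forces in N, time in s.
With the tool pointing down it reaches from about 0.325 to 0.9 m from the base axis. Payload 6.1 kg.
Tool frame: the origin (TCP) lies at the centre of the arm's flange, where the gripper is bolted on; the fingertips stand 182 mm ahead of it and the grasp point (between the pads) lies 164 mm ahead of it (finger_overhang is the distance from the TCP to the fingertips, in m); z points along the fingers, y is the direction in which the jaws open and shut (so a half turn about z gives the same grasp; the last joint's range is limited). The gripper opens to 87 mm and grips with 3 to 60 N. Pads are 19 mm wide; open, the fingers measure 117 mm over their backs; the gripper's body (75 mm by 190 mm) begins 51 mm behind the grasp point.
Start: joints at [-1.433, 0.22, 1.526, -0, 1.395, -0.126], TCP at [0.163, -0.603, 0.405] pointing down, gripper open.
Joint ranges: [-2.98, 2.98], [-0.91, 2.08], [0.09, 2.57], [-1.24, 4.39], [0.2, 2.65], [-2.68, 2.68]. Speed limits (rad/s): [2.57, 2.57, 3.01, 3.14, 3.14, 3.14].

### API

Orientations are given as a rotation vector (axis times angle).
In Python, from workcell import * gives the robot as it stands.
- The arm moves only by the shell command python3 -m handwheel 'ROWS' [OPENING]. ROWS is a JSON object of lists of equal length, an entry for each row: "linear": the shift along the tool's x, y, z in m, a list of three; "dr": the turn, a rotation vector about the tool's x, y, z in degrees, a list of three. A call has 1 to 8 rows; each row is the pose to reach, as a shift and turn from the pose measured when the call began, along the tool's axes at that moment; what a row does not reach only later rows make up. A row lasts 1/8 s, in which the tool goes at most 62.5 mm and 10.7 degrees, less where a joint would pass 70% of its speed; a pose out of reach is approached as far as the arm can. A call with a gripper value outside its range is refused whole. OPENING is the opening in per cent of the stroke, from 0 (shut) to 100 (fully open), set as the call begins (- or left out, the last holds). The fingers move at their own pace and stop on an object; the grip force is fixed at half the most. Time passes only in rows, so rows that repeat a pose let the fingers close. It gives the time, the measured TCP pose, the force and the opening at its end, in the units of the state.
- read_state(): the state, without advancing time (a new reading comes with each control period).
- get_image(name): name is "scene" or "top" or "wrist"; returns (picture, depth): 420x560x3 uint8, blue, green, red; 420x560 float32, m along the optical axis (not along the pixel's ray), 0 where there is no reading.
- calibration(name): a dict with "intrinsics" (3x3 intrinsics, pixels), "R" (3x3) and "t" (3): a world point X has camera coordinates R X + t. Camera axes: x right, y down, z forward; pixel columns grow to the right and rows downward; lengths in m; the calibration is good to about 2 mm. A picture is of the moment at which its call begins: read the wrist's pose just before it. calibration takes no time and is no camera call; for the wrist camera it gives the pose at the moment of the call.
- job_done(): hands the job in, once; it reports no verdict.
The state is a dict: "time": time; "q": joint angles; "qvel": joint speeds; "joint_torque": joint torques, N m; "position": TCP position; "eef_rot": TCP orientation; "force": force on the tool from outside, world axes, zero at the start; "torque": the same for the moment, N m; "width": opening from 0.0 (shut) to 1.0 (fully open).
Only numpy, scipy, OpenCV 4.12 (cv2) and the standard library are available. Lean on these libraries where they do the work, as an engineer would, in place of code of your own. Each camera call takes 0.05 s, during which the arm holds its last target. There are 200 camera calls.

### The job

Fit the pale template board (red handle, black bridge shape on top) into the plywood jig: tilt it, hook its metal-clad edge under the jig's aluminium retaining lip, then swing the handle end down under control until the board lies flat on the jig's floor, and let go. Do not let the board drop into the jig, and leave the dark board and the glue bottle where they stand.

Things in the scene. Friction and masses are not known exactly. Their poses are not given: they have to be found in the camera images.
- template_grip (a point): Handle of the pale board (black bridge shape on top). Board 150 (x) x 130 (y) x 14 mm, about 0.26 kg, flat on the bench; red handle block 26 (x) x 50 (y) mm, 14 to 70 mm above the underside. Point: handle's centre line, 46 mm above the underside. Board's axes: z up, x away from the metal-clad edge, which is 95 mm off at -x; plain edge 55 mm off at +x.
- jig_lip (a point): Middle of the lower front edge of the jig's aluminium lip (8 mm thick, 168 wide). Jig fixed; z up, x to its end stop, away from the robot. Floor 29 mm below the point. Pocket: wall under the lip at x -22, end stop at +140 mm (12 thick, 18 above the floor), rails at y +-74 mm, 14 high. Seated board's grip point: x 79, y 0, z 17 mm from here.
- dark_board: Bystander: dark board of the same shape with the same red handle and metal edge, but a round mark on top. Origin: centre of its underside; x away from its metal edge, z up. The two boards lie left and right of the jig, either way about.
- glue: Bystander: white glue bottle, yellow label, orange cap, 58 mm in diameter, 150 mm tall, standing beyond the jig. Origin: centre of its foot, z up.
Mind the look-alikes: they are no part of the job. What is shaped like the part that bears template_grip but orange is not meant.

How it is judged:
On the way:
1. the pale board's metal-clad edge is under the retaining lip while the board is tilted, handle end up (by 3.5 to 40 degrees) (x of jig_lip in the frame of template_grip between -0.091 and -0.06 m and z of jig_lip in the frame of template_grip between -0.034 and -0.005 m and y of jig_lip in the frame of template_grip between -0.03 and 0.03 m and angle between template_grip's own z axis and vertical between 0.06 and 0.7 rad), for 0.1 s.
At the end, for the whole second after the job is handed in: The pale board rests in the jig's pocket with its metal-clad edge under the lip, within 10 mm along and 13 mm across of the centred seat, within 5 mm of its seated height, level to 4.5 degrees and square to the jig to 10 degrees, and stays there after release (x of template_grip in the frame of jig_lip between 0.069 and 0.089 m and y of template_grip in the frame of jig_lip between -0.013 and 0.013 m and z of template_grip in the frame of jig_lip between 0.012 and 0.022 m and angle between template_grip's own z axis and vertical below 0.08 rad and angle between the x axis of template_grip and the x axis of jig_lip, either way round below 0.18 rad); the robot touches nothing.
It fails at once if the pale board is dropped into the jig (turns faster than 3.5 rad/s there) (horizontal distance between template_grip and jig_lip below 0.12 m and angular speed of template above 3.5 rad/s).
It fails at once if the dark board is moved by more than 30 mm (distance of dark_board from where it was at the start of the episode above 0.03 m).
It fails at once if the glue bottle is moved by more than 30 mm or tipped over (distance of glue from where it was at the start of the episode above 0.03 m or angle between glue's own z axis and vertical above 0.5 rad).
It also fails if it takes over 45 s, if anything falls off the work surface, if the arm or the gripper's body presses on something with over 40 N, if the wrist force passes 120 N, or if a joint passes its speed limit or range.

## Working session

There is one attempt and no reset: what is moved stays moved. The work goes in short steps, Python scripts to look and compute and a shell command to move; the robot and the scene stay as the last step left them, time stands still between calls to the robot, and variables do not carry over. Pictures are saved under pics/ and viewed, about 8 in all and at most 12, crops included, and the job is handed in when it is done.

```bash
mkdir -p pics; ls; python3 - <<'E'
from workcell import *
import cv2,numpy as np
s=read_state();print(s)
for n in("scene","top"):
    im,d=get_image(n);cv2.imwrite(f"pics/{n}0.png",im);np.save(f"pics/{n}0.npy",d);c=calibration(n);np.savez(f"pics/{n}0c.npz",**c);print(c)
E
```

```text
pics
{'time': 0.0, 'q': array([-1.43308020e+00,  2.21234402e-01,  1.52763171e+00,  2.77175729e-05,
        1.39467547e+00, -1.26104121e-01]), 'qvel': array([ 0.00023826,  0.0006076 ,  0.00054829, -0.00355383, -0.00158748,
        0.00149381]), 'joint_torque': array([ 2.21754730e-03, -4.94602668e+01, -3.87376750e+01,  6.99989777e-02,
        5.72498655e-02, -1.42420254e-04]), 'position': array([ 0.16294215, -0.60310542,  0.40362087]), 'eef_rot': array([-3.11236886e+00, -4.12943170e-01, -2.50672451e-05]), 'force': array([0.63884709, 0.00092948, 0.08494855]), 'torque': array([-0.05059738, -0.00042936,  0.04418374]), 'width': 0.9992612634529581}
{'intrinsics': array([[429.25868499,   0.        , 281.94564402],
       [  0.        , 429.25868499, 215.15261951],
       [  0.        ,   0.        ,   1.        ]]), 'R': array([[-0.81099293,  0.58504594,  0.00342123],
       [ 0.40320265,  0.56313919, -0.72131954],
       [-0.4239317 , -0.5836056 , -0.69259398]]), 't': array([ 0.41012693, -0.19778853,  1.40828828])}
{'intrinsics': array([[378.98697931,   0.        , 273.47519123],
       [  0.        , 378.98697931, 209.88454473],
       [  0.        ,   0.        ,   1.        ]]), 'R': array([[ 0.00463626, -0.99993661,  0.01026078],
       [-0.99964948, -0.0049019 , -0.02601702],
       [ 0.02606567, -0.01013656, -0.99960884]]), 't': array([0.06978206, 0.5223204 , 1.05981963])}
```

View pics/scene0.png

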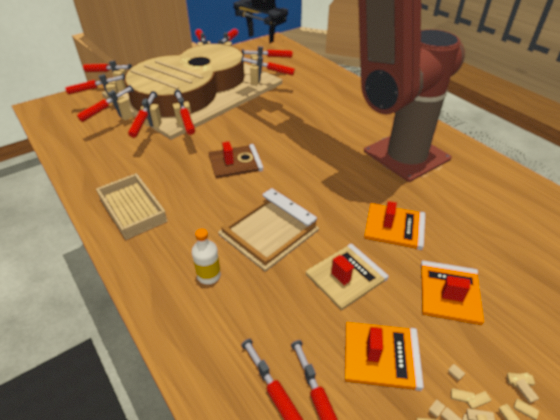

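View pics/top0.png

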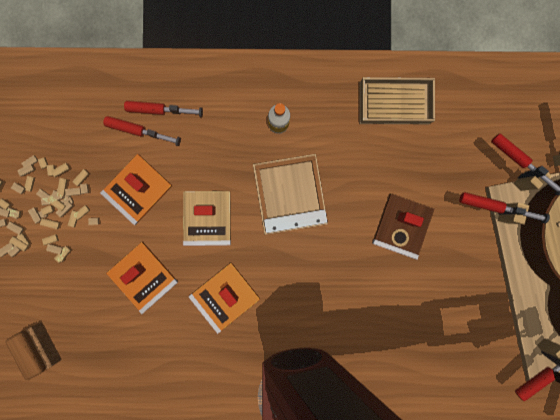

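The top view shows the pale board at about (207,218) with its metal edge toward the robot. The jig is at (290,195) with its lip at (295,222), the dark board at (403,226) and the glue at (279,118). I'll enlarge the middle.

```bash
python3 - <<'E'
import cv2
im=cv2.imread("pics/top0.png")[140:260,172:332]
cv2.imwrite("pics/crop1.png",cv2.resize(im,None,fx=5,fy=5,interpolation=cv2.INTER_CUBIC))
E
```

```text
(no output)
```

View pics/crop1.png

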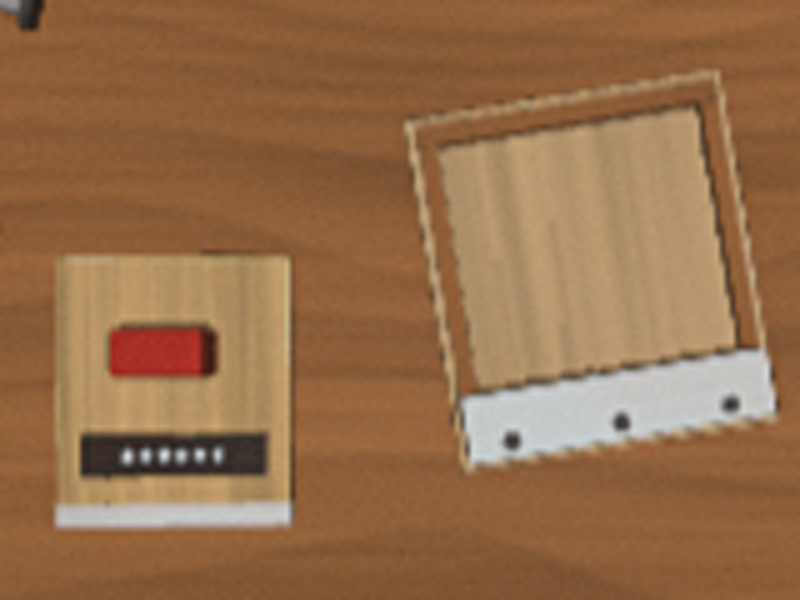

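The crop shows the pale board's corners at (57,256), (291,256), (291,526) and (55,527), and its red handle top from (109,327) to (203,376). The lip's top front edge runs from (461,398) to (768,349).

```bash
cat > h.py <<'E'
import numpy as np
from scipy.spatial.transform import Rotation as Ro
def px(n,u,v,z,c=None):
    c=c or dict(np.load(f"pics/{n}0c.npz"));K,R,t=c["intrinsics"],c["R"],c["t"]
    r=R.T@np.linalg.solve(K,[u,v,1]);o=-R.T@t
    return o+r*(z-o[2])/r[2]
def dp(n,u,v):
    c=dict(np.load(f"pics/{n}0c.npz"));d=np.load(f"pics/{n}0.npy")[int(round(v)),int(round(u))]
    return c["R"].T@(np.linalg.solve(c["intrinsics"],[u,v,1])*d-c["t"])
E
python3 - <<'E'
from h import *
np.set_printoptions(precision=4,suppress=True)
cr=lambda u,v:(172+(u+.5)/5-.5,140+(v+.5)/5-.5)
for n,p in dict(bench=(350,500),board=(100,300),handle=(155,350),lip=(560,410),lip2=(680,390),floor=(600,250),floor2=(560,330)).items(): print(n,dp("top",*cr(*p)))
for p in [(57,256),(291,256),(291,526),(55,527)]: print("board",px("top",*cr(*p),.014))
for p in [(109,327),(203,327),(203,376),(109,376)]: print("handle",px("top",*cr(*p),.07))
zl=(dp("top",*cr(560,410))[2]+dp("top",*cr(680,390))[2])/2
for p in [(461,398),(768,349),(776,415),(469,466)]: print("lip",px("top",*cr(*p),zl))
for p in [(438,148),(697,106)]: print("stop inner floor",px("top",*cr(*p),zl-.037))
E
```

```text
bench [0.4379 0.1617 0.001 ]
board [0.5493 0.3008 0.0143]
handle [0.5202 0.2601 0.0699]
lip [0.4894 0.0452 0.048 ]
lip2 [ 0.5005 -0.0196  0.0493]
floor [0.5788 0.0219 0.0139]
floor2 [0.5339 0.0441 0.015 ]
board [0.5738 0.3251 0.014 ]
board [0.5745 0.1946 0.014 ]
board [0.424  0.1935 0.014 ]
board [0.4229 0.3245 0.014 ]
handle [0.5322 0.2844 0.07  ]
handle [0.5324 0.2349 0.07  ]
handle [0.5065 0.2347 0.07  ]
handle [0.5063 0.2842 0.07  ]
lip [0.4956 0.0987 0.0487]
lip [ 0.5229 -0.0673  0.0487]
lip [ 0.4872 -0.0716  0.0487]
lip [0.4589 0.0942 0.0487]
stop inner floor [0.6359 0.1129 0.0117]
stop inner floor [ 0.6604 -0.0326  0.0117]
```

```bash
cat >> h.py <<'E'
np.set_printoptions(precision=4,suppress=True)
from workcell import *
def T(R,p): M=np.eye(4);M[:3,:3]=R;M[:3,3]=p;return M
def tcp(): s=read_state();return T(Ro.from_rotvec(s["eef_rot"]).as_matrix(),s["position"])
J=T(Ro.from_euler('z',9.4,degrees=True).as_matrix(),[.5093,.0157,.041])
B0=T(Ro.from_euler('z',.3,degrees=True).as_matrix(),[.5192,.2596,.046])   # grip frame at start
DOWN=np.array([[0,1,0],[1,0,0],[0,0,-1.]])  # tool axes in grip frame: y along +x, z down
G=T(DOWN,[0,0,.164])    # tool in grip frame
def hook(xc,zc,th,y=0):  # grip pose: lower metal corner at jig (xc,y), zc above floor, tilt th deg
    R=Ro.from_euler('y',-th,degrees=True).as_matrix()
    return J@T(R,np.array([xc,y,zc-.029])+R@[.095,0,.046])
def rel(W):
    D=np.linalg.inv(tcp())@W
    print("linear",D[:3,3],"dr",Ro.from_matrix(D[:3,:3]).as_rotvec(degrees=True))
E
python3 - <<'E'
from h import *
print(px("top",279,109,.15),dp("top",279,118))
rel(T(np.eye(3),[0,0,.1])@B0@G)
print(hook(-.015,0,0)@G)
E
```

```text
[0.7657 0.0613 0.15  ] [0.7528 0.0604 0.1155]
linear [ 0.5689 -0.7398  0.0951] dr [ -0.0762  -0.0747 -75.1831]
[[-0.1633  0.9866  0.      0.5882]
 [ 0.9866  0.1633  0.      0.0288]
 [ 0.      0.     -1.      0.222 ]
 [ 0.      0.      0.      1.    ]]
```

```bash
python3 -m handwheel '{"linear":[[0.045,-0.06,0],[0.1,-0.12,0],[0.14,-0.17,0],[0.18,-0.22,0],[0.22,-0.28,0],[0.26,-0.33,0],[0.3,-0.39,0],[0.34,-0.44,0]],"dr":[[0,0,-5],[0,0,-12],[0,0,-20],[0,0,-28],[0,0,-36],[0,0,-44],[0,0,-52],[0,0,-60]]}' 100; python3 -c "
from h import *
rel(T(np.eye(3),[0,0,.1])@B0@G)"
```

```text
time: 1.1
position: [0.3553, -0.1402, 0.4044]
eef_rot: [-2.486, -1.919, -0.002]
force: [0.9, -0.1, 0.3]
width: 0.999
linear [0.4282 0.0573 0.0951] dr [  0.0087  -0.0888 -14.963 ]
```

```bash
python3 -m handwheel '{"linear":[[0.055,0.01,0],[0.11,0.018,0],[0.17,0.025,0.01],[0.23,0.032,0.03],[0.29,0.04,0.05],[0.35,0.05,0.07],[0.40,0.055,0.085],[0.428,0.057,0.095]],"dr":[[0,0,-2],[0,0,-4],[0,0,-6],[0,0,-8],[0,0,-10],[0,0,-12],[0,0,-14],[0,0,-15]]}' 100; python3 - <<'E'
from h import *
import cv2
rel(B0@G)
c=calibration("wrist");im,d=get_image("wrist");cv2.imwrite("pics/w1.png",im)
np.savez("pics/w0c.npz",**c);np.save("pics/w0.npy",d)
E
```

```text
time: 2.1
position: [0.5188, 0.2619, 0.3083]
eef_rot: [-2.21, -2.23, 0.0]
force: [0.8, -0.4, -0.1]
width: 0.999
linear [-0.0024  0.0005  0.0983] dr [-0.0839 -0.0653  0.1989]
```

View pics/w1.png

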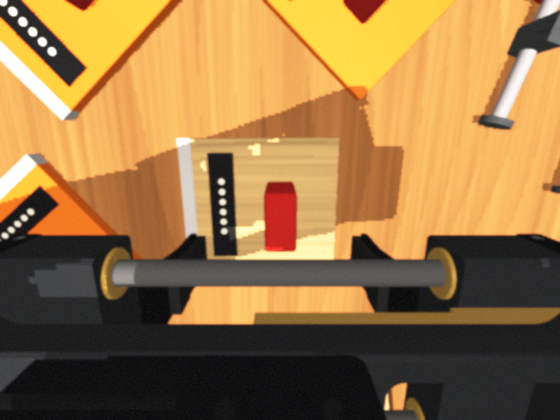

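The wrist view shows the red handle centred between the fingers, with its top at (281,188), so I descend.

```bash
python3 -m handwheel '{"linear":[[-0.002,0,0.02],[-0.002,0.0005,0.045],[-0.002,0.0005,0.07],[-0.002,0.0005,0.088],[-0.002,0.0005,0.098],[-0.002,0.0005,0.098],[-0.002,0.0005,0.098]],"dr":[[0,0,0],[0,0,0],[0,0,0],[0,0,0],[0,0,0],[0,0,0],[0,0,0]]}' 100; python3 -m handwheel '{"linear":[[0,0,0],[0,0,0],[0,0,0],[0,0,0],[0,0,0],[0,0,0]],"dr":[[0,0,0],[0,0,0],[0,0,0],[0,0,0],[0,0,0],[0,0,0]]}' 0; python3 -c "
from h import *
rel(B0@G)"
```

```text
time: 3.02
position: [0.5196, 0.2618, 0.2102]
eef_rot: [-2.209, -2.23, -0.003]
force: [0.0, -0.6, -0.4]
width: 0.998
time: 3.78
position: [0.5196, 0.2619, 0.2102]
eef_rot: [-2.209, -2.23, -0.003]
force: [-0.5, 0.1, -1.0]
width: 0.398
linear [-0.0022 -0.0004  0.0002] dr [-0.0385 -0.1713  0.2419]
```

```bash
python3 -m handwheel '{"linear":[[0,0,0],[0,0,0],[0,0,0],[0,0,0]],"dr":[[0,0,0],[0,0,0],[0,0,0],[0,0,0]]}' 0; python3 - <<'E'
from h import *
g=np.linalg.inv(B0)@tcp();print(g);np.save("G.npy",T(DOWN,[0,.002,.164]))
print(read_state()["width"])
E
echo 'G=np.load("G.npy")' >> h.py
python3 -m handwheel '{"linear":[[0,0,-0.01],[0,0,-0.03],[0,0,-0.06],[0,0,-0.08],[0,0,-0.1],[0,0,-0.1]],"dr":[[0,0,0],[0,0,0],[0,0,0],[0,0,0],[0,0,0],[0,0,0]]}' ;python3 -c "
from h import *
rel(hook(.012,.06,15)@G)
print(hook(.012,.06,15)@G)"
```

```text
time: 4.28
position: [0.5196, 0.2619, 0.2101]
eef_rot: [-2.209, -2.23, -0.003]
force: [-0.1, -0.1, -1.9]
width: 0.298
[[-0.0042  1.     -0.0007  0.0004]
 [ 1.      0.0042  0.003   0.0023]
 [ 0.003  -0.0006 -1.      0.1641]
 [ 0.      0.      0.      1.    ]]
0.2981384144195154
time: 5.03
position: [0.5204, 0.2618, 0.3126]
eef_rot: [-2.21, -2.231, -0.009]
force: [-0.2, 0.7, -2.5]
width: 0.301
linear [-0.2365  0.035   0.0122] dr [-14.7571   0.9298  -8.8359]
[[-0.1633  0.953   0.2553  0.5577]
 [ 0.9866  0.1578  0.0423  0.0257]
 [ 0.      0.2588 -0.9659  0.2994]
 [ 0.      0.      0.      1.    ]]
```

```bash
python3 -m handwheel '{"linear":[[-0.02,0.003,0],[-0.05,0.007,0],[-0.09,0.013,0.002],[-0.13,0.019,0.005],[-0.17,0.025,0.008],[-0.205,0.031,0.01],[-0.228,0.034,0.012],[-0.2365,0.035,0.012]],"dr":[[-1,0,-1],[-3,0.2,-2],[-5,0.3,-3],[-7.5,0.5,-4.5],[-10,0.6,-6],[-12.5,0.8,-7.5],[-14,0.9,-8.5],[-14.8,0.9,-8.8]]}'; python3 - <<'E'
from h import *
import cv2
rel(hook(.012,.06,15)@G)
for n in("scene","wrist"):
    c=calibration(n);im,d=get_image(n);cv2.imwrite(f"pics/{n}2.png",im)
im=cv2.imread("pics/scene2.png")[150:300,190:390];cv2.imwrite("pics/crop2.png",cv2.resize(im,None,fx=4,fy=4,interpolation=cv2.INTER_CUBIC))
E
```

```text
time: 6.02
position: [0.5571, 0.0245, 0.2982]
eef_rot: [1.917, 2.254, 0.295]
force: [-0.0, 0.8, -3.0]
width: 0.296
linear [ 0.0011  0.0011 -0.001 ] dr [-0.0909  0.0247 -0.1402]
```

View pics/crop2.png

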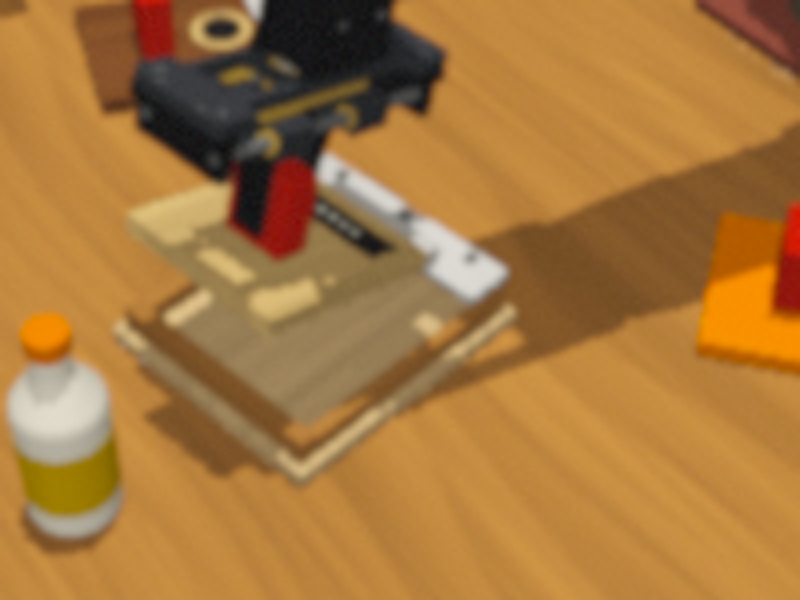

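View pics/wrist2.png

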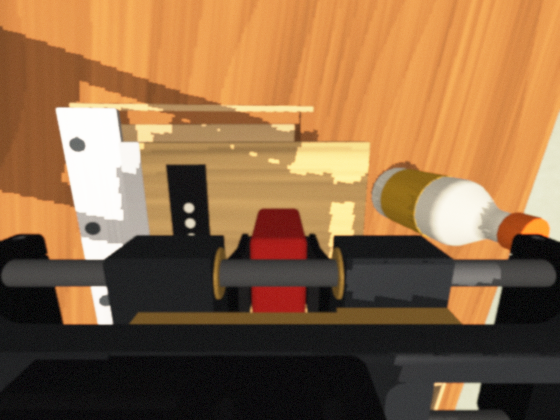

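The crops show the board held tilted over the pocket, metal edge toward the lip and parallel to it, clear of the glue. Next I lower it in front of the lip.

```bash
python3 - <<'E'
from h import *
for a in[(.014,.03,15),(.014,.005,15)]: rel(hook(*a)@G)
E
```

```text
linear [ 0.0004 -0.0052  0.029 ] dr [-0.0496  0.0205 -0.1203]
linear [ 0.0004 -0.0116  0.0532] dr [-0.0496  0.0205 -0.1203]
```

```bash
python3 -m handwheel '{"linear":[[0,-0.001,0.006],[0,-0.003,0.018],[0,-0.005,0.029],[0,-0.007,0.037],[0,-0.009,0.045],[0,-0.011,0.051],[0,-0.0116,0.053],[0,-0.0116,0.053]],"dr":[[0,0,0],[0,0,0],[0,0,0],[0,0,0],[0,0,0],[0,0,0],[0,0,0],[0,0,0]]}'; python3 - <<'E'
from h import *
import cv2
for a in[(.014,.005,15),(-.002,.004,15),(-.015,.004,15)]: rel(hook(*a)@G)
im,d=get_image("wrist");cv2.imwrite("pics/wrist3.png",im)
im,d=get_image("scene");im=im[150:300,190:390];cv2.imwrite("pics/crop3.png",cv2.resize(im,None,fx=4,fy=4,interpolation=cv2.INTER_CUBIC))
E
```

```text
time: 7.12
position: [0.5598, 0.0256, 0.2447]
eef_rot: [1.916, 2.254, 0.296]
force: [-0.7, 0.6, -2.1]
width: 0.297
linear [ 0.0005 -0.0001  0.0002] dr [-0.0496  0.0236 -0.1205]
linear [ 0.0004 -0.0158 -0.0029] dr [-0.0496  0.0236 -0.1205]
linear [ 0.0004 -0.0283 -0.0063] dr [-0.0496  0.0236 -0.1205]
```

View pics/wrist3.png

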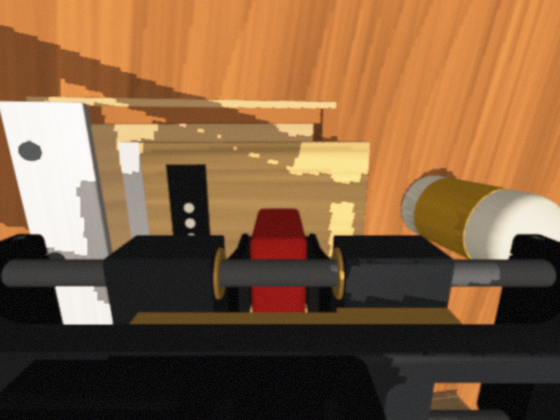

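The wrist view shows the metal edge (u≈125) about 15 mm in front of the lip's front edge (u≈92), as planned, so I slide it under.

```bash
python3 -m handwheel '{"linear":[[0,-0.004,-0.001],[0,-0.009,-0.0015],[0,-0.014,-0.0025],[0,-0.019,-0.0038],[0,-0.024,-0.005],[0,-0.028,-0.006],[0,-0.0283,-0.0063],[0,-0.0283,-0.0063]],"dr":[[0,0,0],[0,0,0],[0,0,0],[0,0,0],[0,0,0],[0,0,0],[0,0,0],[0,0,0]]}'; python3 - <<'E'
from h import *
g=tcp()@np.linalg.inv(G);print("lip in grip",np.linalg.inv(g)@J[:,3])
for a in[(-.015,.003,15),(-.015,.002,12),(-.015,.0015,9),(-.015,.001,6),(-.015,.001,3),(-.015,.001,1)]: rel(hook(*a)@G)
E
```

```text
time: 8.22
position: [0.5315, 0.0209, 0.244]
eef_rot: [1.915, 2.253, 0.297]
force: [0.0, -0.1, -2.7]
width: 0.296
lip in grip [-0.0746  0.0005 -0.0262  1.    ]
linear [ 0.0005 -0.0007  0.0014] dr [ 0.0162  0.0403 -0.1227]
linear [0.0005 0.0099 0.0077] dr [ 3.0162  0.0371 -0.1237]
linear [0.0005 0.0203 0.014 ] dr [ 6.0162  0.0339 -0.1247]
linear [0.0006 0.0304 0.0208] dr [ 9.0162  0.0306 -0.1256]
linear [0.0006 0.0403 0.0277] dr [12.0162  0.0273 -0.1265]
linear [0.0006 0.0467 0.0326] dr [14.0162  0.0251 -0.127 ]
```

```bash
python3 -m handwheel '{"linear":[[0,0.002,0.003],[0,0.0055,0.005],[0,0.01,0.0077],[0,0.015,0.011],[0,0.0203,0.014],[0,0.0254,0.0175],[0,0.0304,0.0208],[0,0.0304,0.0208]],"dr":[[0.5,0,0],[1.7,0,0],[3,0,0],[4.5,0,0],[6,0,0],[7.5,0,0],[9,0,0],[9,0,0]]}'; python3 - <<'E'
from h import *
import cv2
g=tcp()@np.linalg.inv(G);print("lip in grip",np.linalg.inv(g)@J[:,3])
for a in[(-.015,.001,6),(-.015,.001,3),(-.015,.001,1),(-.015,.0005,0),(-.015,-.001,0)]: rel(hook(*a)@G)
im,d=get_image("wrist");cv2.imwrite("pics/wrist4.png",im)
E
```

```text
time: 9.22
position: [0.5663, 0.0266, 0.2315]
eef_rot: [1.989, 2.34, 0.122]
force: [0.8, -0.1, -2.1]
width: 0.293
lip in grip [-0.0775  0.0005 -0.0195  1.    ]
linear [ 0.0006 -0.0004 -0.0003] dr [-0.0181  0.0196 -0.1157]
linear [0.0006 0.0104 0.005 ] dr [ 2.9819  0.0166 -0.1162]
linear [0.0006 0.0175 0.0088] dr [ 4.9819  0.0145 -0.1165]
linear [0.0006 0.0209 0.0113] dr [ 5.9819  0.0135 -0.1166]
linear [0.0006 0.0208 0.0128] dr [ 5.9819  0.0135 -0.1166]
```

View pics/wrist4.png

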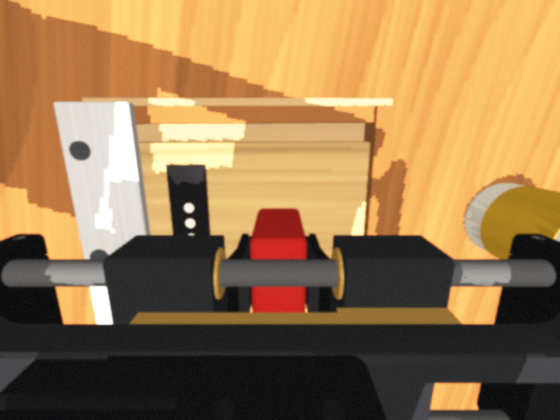

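The metal strip is now hidden under the lip, the plain edge (u≈368) is just inside the stop, and there is no contact force. I finish the swing.

```bash
python3 -m handwheel '{"linear":[[0,0.005,0.0025],[0,0.0104,0.005],[0,0.014,0.0068],[0,0.0175,0.0088],[0,0.0195,0.0101],[0,0.0209,0.0113],[0,0.0209,0.0113],[0,0.0209,0.0113]],"dr":[[1.5,0,0],[3,0,0],[4,0,0],[5,0,0],[5.5,0,0],[6,0,0],[6,0,0],[6,0,0]]}'; python3 - <<'E'
from h import *
g=tcp()@np.linalg.inv(G);print("grip in jig",np.linalg.inv(J)@g)
s=read_state();print(s["force"],s["torque"])
E
```

```text
time: 10.28
position: [0.5876, 0.0301, 0.2225]
eef_rot: [-2.034, -2.394, 0.0]
force: [-0.7, 0.7, -2.9]
width: 0.295
grip in jig [[ 1.      0.002   0.0001  0.0795]
 [-0.002   1.      0.     -0.0006]
 [-0.0001 -0.      1.      0.0175]
 [ 0.      0.      0.      1.    ]]
[-0.7147  0.6575 -2.8824] [-0.0257 -0.1729 -0.0451]
```

Level, with no contact yet. I lower it gently until it touches.

```bash
python3 -m handwheel '{"linear":[[0,0,0.0004],[0,0,0.0008],[0,0,0.0012],[0,0,0.0012]],"dr":[[0,0,0],[0,0,0],[0,0,0],[0,0,0]]}';python3 -m handwheel '{"linear":[[0,0,0.0004],[0,0,0.0008],[0,0,0.001],[0,0,0.001]],"dr":[[0,0,0],[0,0,0],[0,0,0],[0,0,0]]}'
```

```text
time: 10.78
position: [0.5877, 0.03, 0.2221]
eef_rot: [2.034, 2.394, -0.0]
force: [-2.4, -1.3, 4.9]
width: 0.296
time: 11.28
position: [0.5877, 0.0301, 0.2221]
eef_rot: [2.034, 2.394, -0.0]
force: [-4.9, -0.3, 9.4]
width: 0.296
```

The board is resting on the floor (+9 N upward), so I release it and retreat straight up.

```bash
python3 -m handwheel '{"linear":[[0,0,0],[0,0,0],[0,0,0],[0,0,0],[0,0,0],[0,0,0]],"dr":[[0,0,0],[0,0,0],[0,0,0],[0,0,0],[0,0,0],[0,0,0]]}' 65;python3 -m handwheel '{"linear":[[0,0,-0.005],[0,0,-0.02],[0,0,-0.05],[0,0,-0.09],[0,0,-0.13],[0,0,-0.17],[0,0,-0.19],[0,0,-0.19]],"dr":[[0,0,0],[0,0,0],[0,0,0],[0,0,0],[0,0,0],[0,0,0],[0,0,0],[0,0,0]]}'
python3 -m handwheel '{"linear":[[0,-0.04,0],[0,-0.09,0],[0,-0.14,0],[0,-0.18,0],[0,-0.2,0],[0,-0.2,0]],"dr":[[0,0,0],[0,0,0],[0,0,0],[0,0,0],[0,0,0],[0,0,0]]}'
python3 - <<'E'
from h import *
import cv2
print(read_state()["force"])
im,d=get_image("scene");a=im[140:290,190:390];
im,d=get_image("top");b=im[140:260,232:392];np.save("pics/top9.npy",d)
r=lambda x:cv2.resize(x,(560,420),interpolation=cv2.INTER_CUBIC)[:, :]
cv2.imwrite("pics/end.png",cv2.resize(np.vstack([r(b),r(a)[:420]]),(400,600)));cv2.imwrite("pics/endtop.png",cv2.resize(b,None,fx=5,fy=5,interpolation=cv2.INTER_CUBIC))
E
```

```text
time: 12.02
position: [0.5877, 0.03, 0.2221]
eef_rot: [2.034, 2.394, -0.0]
force: [-0.2, -0.3, 0.4]
width: 0.648
time: 13.02
position: [0.5881, 0.03, 0.4141]
eef_rot: [2.032, 2.392, 0.003]
force: [-1.0, -0.7, -0.4]
width: 0.653
time: 13.78
position: [0.3896, -0.0023, 0.4117]
eef_rot: [2.034, 2.392, 0.002]
force: [0.0, 0.7, -0.7]
width: 0.65
[ 0.0331  0.6952 -0.6746]
```

View pics/endtop.png

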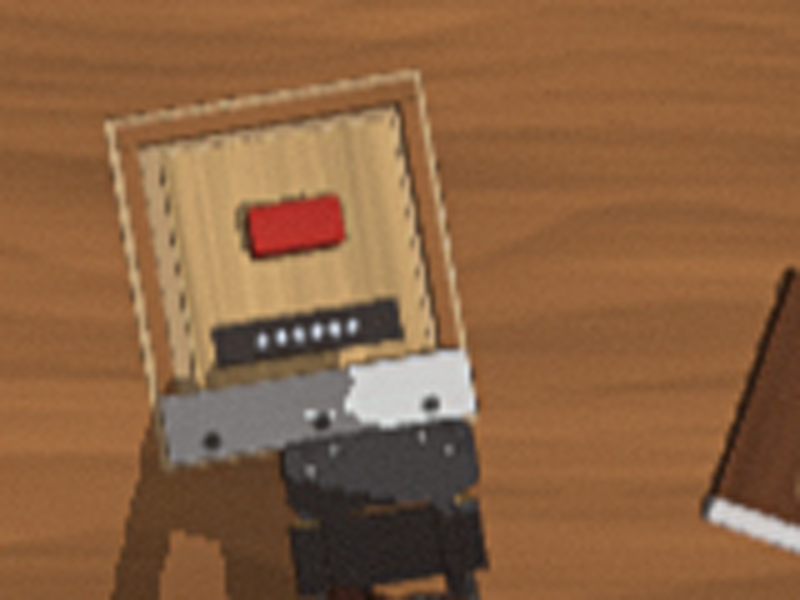

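The board lies in the pocket with its metal edge under the lip. The handle top's corners are at (247,207), (341,196), (344,243) and (252,257). I'll check these numerically.

```bash
python3 - <<'E'
from h import *
cr=lambda u,v:(232+(u+.5)/5-.5,140+(v+.5)/5-.5)
P=[px("top",*cr(*p),.082) for p in[(247,207),(341,196),(344,243),(252,257)]]
q=[(np.linalg.inv(J)@np.append(p,1))[:3] for p in P];print(np.array(q),np.mean(q,0))
np.save("pics/top0.npy",np.load("pics/top9.npy"))
for p in[(200,180),(380,150),(230,300),(420,300),(180,200),(295,228)]: print((np.linalg.inv(J)@np.append(dp("top",*cr(*p)),1))[:3])
for e in[[(165,150),(210,385)],[(385,112),(433,345)]]:
    print("edge",[(np.linalg.inv(J)@np.append(px("top",*cr(*p),.026),1))[:3] for p in e])
E
```

```text
[[ 0.0915  0.0233  0.041 ]
 [ 0.0895 -0.0263  0.041 ]
 [ 0.0649 -0.0239  0.041 ]
 [ 0.0652  0.0249  0.041 ]] [ 0.0778 -0.0005  0.041 ]
[ 0.1158  0.0441 -0.0143]
[ 0.1163 -0.0568 -0.0126]
[ 0.0474  0.0383 -0.0117]
[ 0.0314 -0.0675 -0.0302]
[ 0.1066  0.0568 -0.0152]
[0.0766 0.0003 0.0417]
edge [array([ 0.1353,  0.0606, -0.015 ]), array([ 0.0029,  0.0566, -0.015 ])]
edge [array([ 0.137 , -0.0633, -0.015 ]), array([ 0.0052, -0.0687, -0.015 ])]
```

```bash
python3 -c "
from workcell import *
print(job_done(), read_state()['time'])"
```

```text
the job is handed in; nothing more can be done
the job is handed in; nothing more can be done
```

The pale board is seated in the jig, and the job was handed in at about 14 s of the 45 s allowed.

**What I did:** I gripped the board by its handle and tilted it 15°. I hooked the metal edge under the lip, where the lip point lay at (-0.075, 0.0005, -0.026) in the grip frame, inside the required ranges. Then I swung the handle end down under control and lowered it until the floor pushed back with about 9 N. After that I released it and backed the arm away.

**Last checks** (jig frame):

| Quantity | Measured | Required |
|---|---|---|
| Grip x | 78 mm | 69 to 89 mm |
| Grip y | about -0.5 mm (handle); about -4 mm (board's side edges) | ±13 mm |
| Grip z | about 17.7 mm | 12 to 22 mm |
| Squareness to the jig | about 2° off | under 10° |

- **Disagreement:** the two y readings differ by about 3 mm, and both are well within tolerance.
- **Level:** I have no separate tilt measurement after release. Spot depths on the board's top agreed within about 4 mm, roughly the depth noise. The tool measured level just before I let go.
- **Bystanders:** I did not re-measure the dark board or the glue bottle at the end. The arm felt no unexpected forces on the way.

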